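# Hold the surface thermometer on the hotplate's red dot

### The arm

A 6-joint arm with a two-finger parallel gripper is mounted at the origin on a cart in front of the work surface, level with it; the furniture and walls round the work are solid. World frame = base frame: x ahead of the robot, y to its left, z up, the work surface at z = 0. Lengths are in m, angles in degrees, forces in N, time in s.
With the tool pointing down it reaches from about 0.25 to 0.725 m from the base axis. Payload 9.7 kg.
Tool frame: the origin (TCP) lies midway between the tips of the shut fingers; the grasp point (between the pads) lies 19 mm behind it; z points along the fingers, y is the line along which they close (so a half turn about z gives the same grasp; the last joint's range is limited). The gripper opens to 85 mm and grips with 20 to 120 N. Pads are 22 mm wide; open, the fingers measure 114 mm over their backs; the gripper's body (76 mm by 85 mm) begins 54 mm behind the grasp point. The pads swing forward as they close: fully open they stand 13 mm farther back than shut.
Start: joints at [-65.489, 4.979, 10.078, 95.1, 0, 90], TCP at [0.228, -0.5, 0.231] pointing down, gripper open.
Joint ranges: [-179.16, 179.16], [-48.56, 103.87], [-65.8, 70.77], [-126.05, 130.52], [-82.76, 87.17], [-180, 180]. Speed limits (degrees/s): [127.2, 127.2, 147.25, 180, 180, 180].

### API

Orientations are given as [roll, pitch, yaw] about the fixed x, y, z axes, in that order (R = Rz(yaw) Ry(pitch) Rx(roll)).
In Python, from workcell import bot gives the robot as it stands.
- The arm moves only by the shell command python3 -m crank 'ROWS' [FORCE]. ROWS is JSON, a list of rows, each an object with "gripper": the finger opening in mm, from 0 to 85.4; "travel": the shift along the tool's x, y, z in mm, a list of three; "twist": the turn, a rotation vector about the tool's x, y, z in rad, a list of three. In form: [{"gripper": gripper, "travel": [tx, ty, tz], "twist": [rx, ry, rz]}, ...]. A call has 1 to 12 rows; each row shifts and turns the commanded pose from where the row before left it, along the tool's axes as they then stand; what a row does not reach is not made up. A row lasts 1/8 s, in which the tool goes at most 62.5 mm and 10.7 degrees, less where a joint would pass 70% of its speed; a pose out of reach is approached as far as the arm can. A call is refused whole if a number of a shift passes 62.5 or a number of a turn 0.188, either way. A call with a gripper value outside its range is refused whole. The fingers move at their own pace and stop on an object; FORCE is the grip in N (left out, the last holds). Time passes only in rows, so rows that do not move let the fingers close. It gives the time, the measured TCP pose, the force, the opening and the grip force at its end, in the units of the state.
- bot.get_obs(): the state, without advancing time (a new reading comes with each control period).
- bot.camera(name): name is "scene" or "top"; returns the picture (420x560x3 uint8, red, green, blue); there is no depth.
- bot.calibration(name): a dict with "vfov" (degrees; the focal length in pixels is half the picture's height over the tangent of half this angle, whatever the lens; pixels are square), "cx", "cy" (the principal point, pixels), "k1" (the pictures are not rectified: a ray, as slopes to the right and down, at radius r is drawn at 1 + k1 r^2 times it, then the intrinsics apply), "camera_from_world" (4x4, takes a point from world to camera coordinates). Camera axes: x right, y down, z forward; pixel columns grow to the right and rows downward; lengths in m; the calibration is good to about 2 mm. A picture is of the moment at which its call begins. calibration takes no time and is no camera call.
- bot.job_done(): hands the job in; it is judged then, once.
The state is a dict: "time": time; "q": joint angles; "qd": joint speeds; "joint_efforts": joint torques, N m; "ee_pos": TCP position; "tcp_rot": TCP orientation; "wrist_force": force on the tool from outside, world axes, zero at the start; "torque": the same for the moment, N m; "opening": finger opening in m; "grasp_force": force on a finger pad.
Only numpy, scipy, OpenCV 4.12 (cv2) and the standard library are available. Lean on these libraries where they do the work, as an engineer would, in place of code of your own. Each camera call takes 0.05 s, during which the arm holds its last target. There are 200 camera calls.

### The job

Check the hotplate: draw the blue surface thermometer straight up out of its storage sleeve and hold it upright over the hotplate with its sprung copper foot wholly on the red dot, pressed lightly so that the foot is pushed about halfway in, never rammed to its stop. Keep it still there for a good three seconds while the reading settles, and finish like that: the program ends with the gripper still holding the thermometer on the dot. Leave the red meat thermometer in its sleeve, and do not shove the stand or knock the cup, the spice jar or the lemon about.

Things in the scene. Friction and masses are not known exactly. Their poses are not given: they have to be found in the camera images.
- surface_thermometer: blue thermometer, loose, about 120 g, upright (z up) in either sleeve; origin on its axis, at the underside of its black collar on the sleeve's rim. Collar 25 mm across to z = 12 mm; blue handle 22 (x) by 32 mm (y), z = 12 to 80, display on -x; hanging loop to z = 88. Best gripped across the 32 mm (y), z = 50 to 65. Steel stem 10 to 12 mm across down to z = -40, then the sprung foot
- foot_face (a point): centre of the underside of the thermometer's sprung foot, a copper disc 14 mm across; with the spring out it lies on the thermometer's axis 60 mm below that body's origin
- foot (a joint): how far the sprung foot is pushed up into the stem, in m: 0 = out (free), 0.012 = at its stop; halfway is 0.006. The spring takes 0.9 N before it moves and 0.3 N more for every mm (2.7 N at halfway, 4.5 N at the stop)
- meat_thermometer: the red thermometer, loose, same handle, collar and origin as the blue one but with a thin needle; stands in the other sleeve and stays there
- stand: loose thermometer stand, about 0.8 kg: dark base 78 (x) by 170 (y) by 16 mm with two steel sleeves (27 mm outside, 18 mm bore) at y = +50 and -50 mm, rims 80 mm above the worktop; a thin steel strip joins them at 50 mm height. Origin: centre of its underside
- hotplate: the portable electric hotplate, fixed, white, 260 mm (x) by 240 mm (y), black control knob on its front (-x) side; a round dark iron plate 182 mm across whose level top is 75 mm above the worktop. Origin: centre of its underside
- red_dot (a point): centre of the red dot, 30 mm across, flush in the middle of the iron plate's top, 75 mm above the worktop
- cup: bystander: flowered cup, 54 mm high, origin at centre of its underside
- spice: bystander: spice jar with green cap, 46 mm across, 106 mm high, origin at centre of its underside
- lemon: bystander: lemon, 72 mm long, origin at its underside
Mind the look-alikes: they are no part of the job. Of the things that look like the stand, the larger one is meant.

How it is judged:
By the outcome, as a careful person would: the job done as asked, in the order asked, and still so for the second after the job is handed in, while the arm keeps its last pose, push and grip.
It also fails if it takes over 46 s, if anything falls off the work surface, if the arm or the gripper's body presses on something with over 40 N, if the wrist force passes 120 N, or if a joint passes its speed limit or range.

## Working session

There is one attempt and no reset: what is moved stays moved. The work goes in short steps, Python scripts to look and compute and a shell command to move; the robot and the scene stay as the last step left them, time stands still between calls to the robot, and variables do not carry over. Pictures are saved under pics/ and viewed, at most 10 in all, crops included, and the job is handed in when it is done.

```bash
mkdir -p pics; cat > h.py <<'E'
import numpy as np,cv2
from workcell import bot
def rays(name,px):
    c=bot.calibration(name);f=210/np.tan(np.radians(c["vfov"]/2))
    K=np.array([[f,0,c["cx"]],[0,f,c["cy"]],[0,0,1.]])
    n=cv2.undistortPoints(np.array(px,float).reshape(-1,1,2),K,np.array([c["k1"],0,0,0,0.])).reshape(-1,2)
    T=np.array(c["camera_from_world"]);R=T[:3,:3];o=-R.T@T[:3,3]
    return o,np.c_[n,np.ones(len(n))]@R
def plane(name,px,z):
    o,d=rays(name,px);return o+d*((z-o[2])/d[:,2])[:,None]
def proj(name,P):
    c=bot.calibration(name);f=210/np.tan(np.radians(c["vfov"]/2));T=np.array(c["camera_from_world"])
    p=np.atleast_2d(P)@T[:3,:3].T+T[:3,3];s=p[:,:2]/p[:,2:];r2=(s**2).sum(1)[:,None]
    return s*(1+c["k1"]*r2)*f+[c["cx"],c["cy"]]
E
python3 - <<'E'
from h import *
ims=[]
for n in("scene","top"):
    im=bot.camera(n)[:,:,::-1];cv2.imwrite(f"pics/{n}0.png",im)
    c=bot.calibration(n);print(n,c["vfov"],c["k1"],rays(n,[[280,210]]))
print(bot.get_obs())
E
```

```text
scene 47.217052666766946 0.01478565810880107 (array([-0.42677024, -0.6710293 ,  0.71235913]), array([[ 0.69582408,  0.54309053, -0.46998093]]))
top 44.955610803050966 -0.1340547791399307 (array([0.33783461, 0.04897936, 1.43401258]), array([[ 0.16729785, -0.00593841, -0.98596847]]))
{'time': 0.1, 'q': array([-6.54890454e+01,  5.00800416e+00,  1.00399569e+01,  9.50979053e+01,
        7.66477019e-04,  8.99981961e+01]), 'qd': array([-0.11150675, -0.06419862,  0.11062666,  0.01668333,  0.06228873,
       -0.08468094]), 'joint_efforts': array([-5.48283260e-04, -5.21560657e+01,  4.65651906e+01,  1.60412496e-02,
        2.91159063e-05, -1.56530814e-05]), 'ee_pos': array([ 0.22810268, -0.50026296,  0.23066204]), 'tcp_rot': array([-1.79934047e+02, -7.68552930e-04,  2.45127576e+01]), 'wrist_force': array([-0.06836287,  0.26044228,  0.65948795]), 'torque': array([-0.03377341,  0.03399299, -0.02953869]), 'grasp_force': 0.0, 'opening': 0.08556759103783196}
```

View pics/scene0.png

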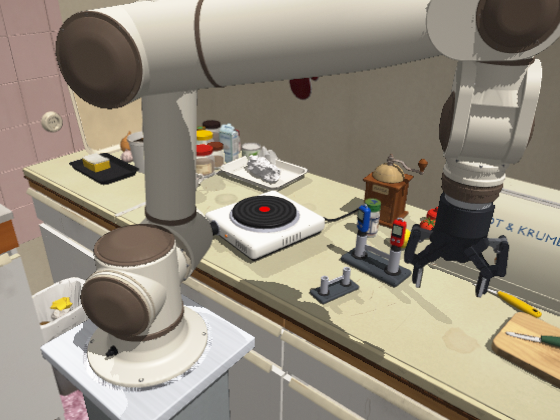

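View pics/top0.png

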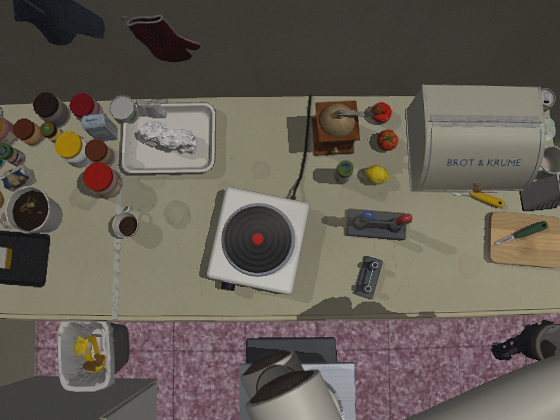

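The top view shows two stand-like things: the larger dark base at (377,224), which holds the blue (367,216) and red (403,218) thermometers, and a smaller empty one at (369,277). The larger one is meant. The red dot is at (258,239) on the hotplate; spice jar (344,170), lemon (376,175) and cup (126,224) are clear of the path. Next I'll measure and take an enlarged crop.

```bash
python3 - <<'E'
from h import *
t=cv2.imread("pics/top0.png");s=cv2.imread("pics/scene0.png")
a=cv2.resize(t[190:310,320:430],None,fx=4,fy=4,interpolation=2);b=cv2.resize(s[190:310,310:420],None,fx=3.5,fy=4,interpolation=2)
cv2.imwrite("pics/crop.png",np.hstack([a[:480],b[:480,:360]]))
def blobs(im,m,roi):
    x0,y0,x1,y1=roi;k=np.zeros_like(m);k[y0:y1,x0:x1]=m[y0:y1,x0:x1]
    n,l,st,c=cv2.connectedComponentsWithStats(k.astype(np.uint8))
    return [(st[i].tolist(),c[i].round(2).tolist()) for i in range(1,n) if st[i,4]>12],k
def hsv(im): return cv2.split(cv2.cvtColor(im,cv2.COLOR_BGR2HSV))
H,S,V=hsv(t)
red=((H<8)|(H>172))&(S>150)&(V>90); blue=(H>100)&(H<130)&(S>110)&(V>50)
d,_=blobs(t,red,(235,220,280,260));print("dot top",d, plane("top",[d[0][1]],.075))
bl,k=blobs(t,blue,(345,200,390,240));print("blue top",bl)
for z in(.14,.16,.168):print(z,plane("top",[bl[0][1]],z))
r,_=blobs(t,red,(385,200,425,240));print("red top",r,plane("top",[r[0][1]],.16))
H2,S2,V2=hsv(s)
red=((H2<8)|(H2>172))&(S2>150)&(V2>90); blue=(H2>100)&(H2<130)&(S2>110)&(V2>50)
d,_=blobs(s,red,(240,195,290,225));print("dot scene",d,[plane("scene",[x[1]],.075) for x in d])
b2,_=blobs(s,blue,(345,190,380,250));print("blue scene",b2)
for x in b2: print(plane("scene",[x[1]],.126))
r2,_=blobs(s,red,(385,200,412,262));print("red scene",r2,[plane("scene",[x[1]],.126) for x in r2])
# stand base outline in top, z=.016
m=((V<95)).astype(np.uint8);m[:, :340]=0;m[:,415:]=0;m[:203]=0;m[245:]=0
c=max(cv2.findContours(m,0,2)[0],key=cv2.contourArea);box=cv2.boxPoints(cv2.minAreaRect(c));P=plane("top",box,.016)
print(box.round(1).tolist(),P.round(4).tolist(),P.mean(0))
E
```

```text
dot top [([252, 233, 12, 12, 95], [257.49, 238.56])] [[0.49114106 0.10236627 0.075     ]]
blue top [([363, 211, 11, 9, 50], [368.3, 214.94])]
0.14 [[ 0.54176008 -0.18743158  0.14      ]]
0.16 [[ 0.53860825 -0.18377766  0.16      ]]
0.168 [[ 0.53734752 -0.18231609  0.168     ]]
red top [([401, 214, 11, 8, 60], [405.92, 217.82])] [[ 0.5299859  -0.28068162  0.16      ]]
dot scene [([259, 206, 11, 6, 55], [264.07, 208.69])] [array([[0.49389396, 0.10488791, 0.075     ]])]
blue scene [([357, 205, 14, 27, 217], [364.43, 218.57])]
[[ 0.54304098 -0.18511776  0.126     ]]
red scene [([390, 219, 16, 28, 175], [398.69, 232.71])] [array([[ 0.53460164, -0.28351059,  0.126     ]])]
[[338.6000061035156, 234.6999969482422], [341.0, 207.3000030517578], [410.79998779296875, 213.5], [408.29998779296875, 240.89999389648438]] [[0.5059, -0.1237, 0.016], [0.5842, -0.133, 0.016], [0.564, -0.3326, 0.016], [0.4856, -0.3215, 0.016]] [ 0.53493061 -0.22772283  0.016     ]
```

View pics/crop.png

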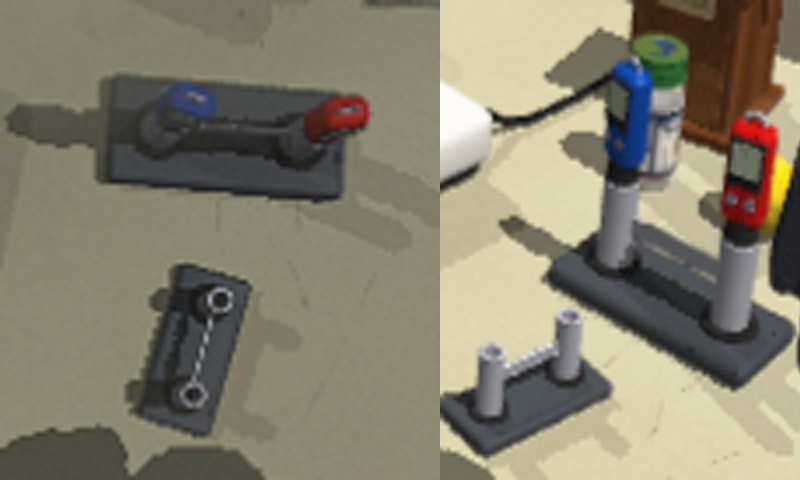

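The crop confirms it: blue thermometer in the left sleeve of the larger stand, red in the right sleeve, and the smaller stand's sleeves are empty. The blue handle looks yawed about -20°, so I'll check that with an enlargement.

```bash
python3 - <<'E'
from h import *
t=cv2.imread("pics/top0.png");s=cv2.imread("pics/scene0.png")
a=cv2.resize(t[203:233,350:385],None,fx=11,fy=11,interpolation=2);b=cv2.resize(s[198:270,340:385],None,fx=8,fy=8,interpolation=2)
h=max(a.shape[0],b.shape[0]);o=np.zeros((h,a.shape[1]+b.shape[1],3),np.uint8);o[:a.shape[0],:a.shape[1]]=a;o[:b.shape[0],a.shape[1]:]=b
cv2.imwrite("pics/crop2.png",o)
P=plane("top",[[348,208.75],[405.75,213.25],[404.5,239.5],[346.25,235.5]],.016);print(P.round(4).tolist(),P.mean(0))
# predicted edges of handle for yaws, scene columns at z=.126 / top at z=.16
for y in(-35,-20,-5,10):
    c,q=np.cos(np.radians(y)),np.sin(np.radians(y));R=np.array([[c,-q],[q,c]])
    L=np.array([[-.011,.016],[-.011,-.016],[.011,-.016],[.011,.016]])@R.T+[.542,-.185]
    print(y,proj("scene",np.c_[L,[.126]*4]).round(1).tolist(),proj("top",np.c_[L,[.16]*4]).round(1).tolist())
E
```

```text
[[0.5798, -0.1528, 0.016], [0.5649, -0.3181, 0.016], [0.4898, -0.3107, 0.016], [0.5034, -0.1453, 0.016]] [ 0.53446543 -0.2317172   0.016     ]
-35 [[357.5, 216.3], [362.9, 222.3], [371.0, 221.2], [365.4, 215.2]] [[361.2, 213.6], [371.7, 220.6], [376.3, 213.6], [365.8, 206.6]]
-20 [[356.7, 217.1], [365.0, 222.5], [371.7, 220.3], [363.4, 215.0]] [[361.5, 215.6], [373.4, 219.7], [375.9, 211.7], [364.1, 207.6]]
-5 [[356.4, 218.0], [367.0, 222.4], [372.0, 219.4], [361.5, 215.1]] [[362.3, 217.4], [374.7, 218.3], [375.1, 209.9], [362.7, 208.9]]
10 [[356.7, 219.0], [368.8, 222.1], [371.7, 218.4], [359.7, 215.4]] [[363.5, 219.0], [375.7, 216.7], [373.9, 208.3], [361.7, 210.6]]
```

View pics/crop2.png

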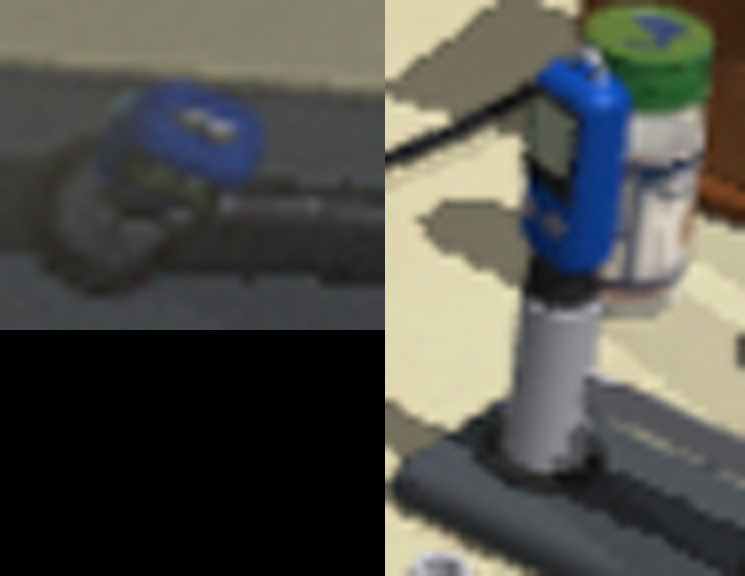

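```bash
python3 -m crank '[{"gripper":64,"travel":[20,-8,0],"twist":[0,0,0]},{"gripper":64,"travel":[41,-15,0],"twist":[0,0,0]},{"gripper":64,"travel":[41,-16,0],"twist":[0,0,0]},{"gripper":64,"travel":[41,-16,0],"twist":[0,0,0]},{"gripper":64,"travel":[41,-16,0],"twist":[0,0,0]},{"gripper":64,"travel":[41,-16,0],"twist":[0,0,0]},{"gripper":64,"travel":[41,-16,0],"twist":[0,0,0]},{"gripper":64,"travel":[41,-15,0],"twist":[0,0,0]},{"gripper":64,"travel":[41,-15,0],"twist":[0,0,0]},{"gripper":64,"travel":[41,-15,0],"twist":[0,0,0]},{"gripper":64,"travel":[26,-10,0],"twist":[0,0,0]},{"gripper":64,"travel":[0,0,0],"twist":[0,0,0]}]' 40
python3 -m crank '[{"gripper":64,"travel":[0,0,0],"twist":[0,0,0.166]},{"gripper":64,"travel":[0,0,0],"twist":[0,0,0.166]},{"gripper":64,"travel":[0,0,0],"twist":[0,0,0.166]},{"gripper":64,"travel":[0,0,0],"twist":[0,0,0.166]},{"gripper":64,"travel":[0,0,0],"twist":[0,0,0.166]},{"gripper":64,"travel":[0,0,0],"twist":[0,0,0]},{"gripper":64,"travel":[0,0,0],"twist":[0,0,0]}]'
```

```text
time: 1.6
ee_pos: [0.5411, -0.1821, 0.2307]
tcp_rot: [-179.9, 0.0, 24.7]
wrist_force: [0.3, -1.0, -0.1]
opening: 0.0638
grasp_force: 0.0
time: 2.48
ee_pos: [0.5327, -0.2029, 0.2314]
tcp_rot: [-179.2, 0.0, -21.2]
wrist_force: [0.3, 0.1, -1.1]
opening: 0.0641
grasp_force: 0.0
```

```bash
python3 -m crank '[{"gripper":64,"travel":[0,-10,0],"twist":[0,0,0]},{"gripper":64,"travel":[0,-10,0],"twist":[0,0,0.03]},{"gripper":64,"travel":[0,0,0],"twist":[0,0,0]},{"gripper":64,"travel":[0,0,0],"twist":[0,0,0]}]'; python3 -c "
from workcell import bot;o=bot.get_obs();print(o['ee_pos'],o['tcp_rot'],o['q'],o['qd'])"
```

```text
time: 2.98
ee_pos: [0.5339, -0.2006, 0.2316]
tcp_rot: [-178.4, 0.1, -21.3]
wrist_force: [0.4, 1.2, -0.1]
opening: 0.064
grasp_force: 0.0
[ 0.53387932 -0.20057011  0.23157443] [-1.78400859e+02  5.50618424e-02 -2.13346563e+01] [-21.38944344   7.87475847  13.25930684  95.44113971   1.59908731
 179.94519154] [ 0.05267139 -0.04096299 -0.04758843 -0.09286559  0.0148523  -0.05081982]
```

```bash
python3 -m crank '[{"gripper":64,"travel":[0,0,0],"twist":[0,0,-0.1]},{"gripper":64,"travel":[0,0,0],"twist":[-0.028,0,0]},{"gripper":64,"travel":[0,0,0],"twist":[0,0,-0.18]},{"gripper":64,"travel":[0,0,0],"twist":[0,0,-0.18]},{"gripper":64,"travel":[0,0,0],"twist":[0,0,-0.18]},{"gripper":64,"travel":[0,0,0],"twist":[0,0,-0.18]},{"gripper":64,"travel":[0,0,0],"twist":[0,0,-0.18]},{"gripper":64,"travel":[0,0,0],"twist":[0,0,-0.18]},{"gripper":64,"travel":[0,0,0],"twist":[0,0,-0.18]},{"gripper":64,"travel":[0,0,0],"twist":[0,0,-0.18]},{"gripper":64,"travel":[0,0,0],"twist":[0,0,-0.18]},{"gripper":64,"travel":[0,0,0],"twist":[0,0,-0.18]}]'
python3 -m crank '[{"gripper":64,"travel":[0,0,0],"twist":[0,0,-0.18]},{"gripper":64,"travel":[0,0,0],"twist":[0,0,-0.18]},{"gripper":64,"travel":[0,0,0],"twist":[0,0,-0.18]},{"gripper":64,"travel":[0,0,0],"twist":[0,0,-0.18]},{"gripper":64,"travel":[0,0,0],"twist":[0,0,-0.18]},{"gripper":64,"travel":[0,0,0],"twist":[0,0,-0.18]},{"gripper":64,"travel":[0,0,0],"twist":[0,0,-0.12]},{"gripper":64,"travel":[0,0,0],"twist":[0,0,0]},{"gripper":64,"travel":[0,0,0],"twist":[0,0,0]}]'
```

```text
time: 4.47
ee_pos: [0.5339, -0.2004, 0.2316]
tcp_rot: [179.9, 0.1, 87.7]
wrist_force: [-0.0, -0.4, -0.8]
opening: 0.0643
grasp_force: 0.0
time: 5.6
ee_pos: [0.5339, -0.2005, 0.2316]
tcp_rot: [-180.0, 0.1, 156.1]
wrist_force: [-0.9, -0.1, -0.1]
opening: 0.064
grasp_force: 0.0
```

```bash
python3 -m crank '[{"gripper":64,"travel":[1,9,0],"twist":[0,0,-0.01]},{"gripper":64,"travel":[0,9,0],"twist":[0,0,0]},{"gripper":64,"travel":[0,0,10],"twist":[0,0,0]},{"gripper":64,"travel":[0,0,20],"twist":[0,0,0]},{"gripper":64,"travel":[0,0,16],"twist":[0,0,0]},{"gripper":64,"travel":[0,0,0],"twist":[0,0,0]},{"gripper":64,"travel":[0,0,0],"twist":[0,0,0]}]'
python3 - <<'E'
from h import *
s=bot.camera("scene")[:,:,::-1];t=bot.camera("top")[:,:,::-1]
cv2.imwrite("pics/c3.png",np.hstack([cv2.resize(s[170:290,320:420],None,fx=4,fy=4,interpolation=2),cv2.resize(t[180:300,330:430],None,fx=4,fy=4,interpolation=2)]))
E
```

```text
time: 6.48
ee_pos: [0.5403, -0.1837, 0.1861]
tcp_rot: [180.0, 0.1, 156.8]
wrist_force: [-0.6, 0.1, 0.2]
opening: 0.0641
grasp_force: 0.0
```

View pics/c3.png

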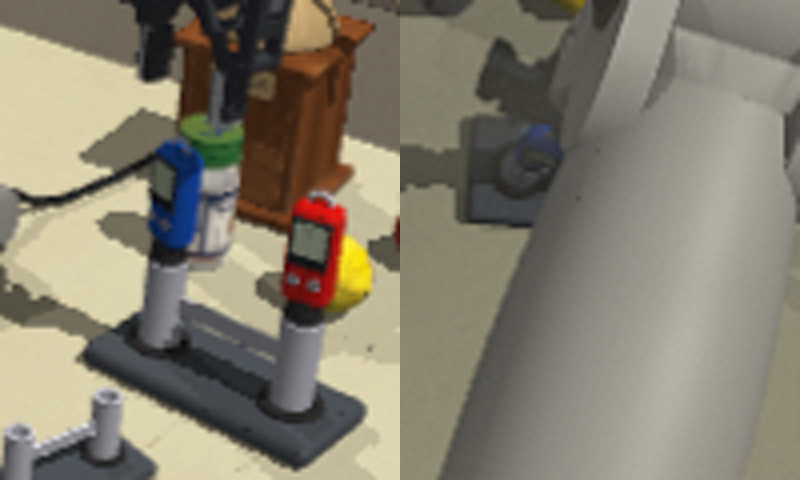

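The fingers straddle the blue handle: tips at crop (150,75) and (235,115), handle top at (180,145). I'll descend and grip.

```bash
python3 -m crank '[{"gripper":64,"travel":[0,0,15],"twist":[0,0,0]},{"gripper":64,"travel":[0,0,20],"twist":[0,0,0]},{"gripper":64,"travel":[0,0,20],"twist":[0,0,0]},{"gripper":64,"travel":[0,0,14],"twist":[0,0,0]},{"gripper":64,"travel":[0,0,0],"twist":[0,0,0]},{"gripper":40,"travel":[0,0,0],"twist":[0,0,0]},{"gripper":40,"travel":[0,0,0],"twist":[0,0,0]},{"gripper":40,"travel":[0,0,0],"twist":[0,0,0]}]' 40
python3 -m crank '[{"gripper":34,"travel":[0,0,0],"twist":[0,0,0]},{"gripper":31,"travel":[0,0,0],"twist":[0,0,0]},{"gripper":28,"travel":[0,0,0],"twist":[0,0,0]},{"gripper":24,"travel":[0,0,0],"twist":[0,0,0]},{"gripper":20,"travel":[0,0,0],"twist":[0,0,0]},{"gripper":20,"travel":[0,0,0],"twist":[0,0,0]}]' 40
```

```text
time: 7.58
ee_pos: [0.5406, -0.1838, 0.1172]
tcp_rot: [180.0, 0.2, 156.9]
wrist_force: [0.7, -0.5, -0.2]
opening: 0.04
grasp_force: 0.0
time: 8.32
ee_pos: [0.5405, -0.1837, 0.1169]
tcp_rot: [180.0, 0.1, 156.9]
wrist_force: [0.2, 2.1, 4.9]
opening: 0.0314
grasp_force: 40.2
```

```bash
python3 -m crank '[{"gripper":20,"travel":[0,0,-5],"twist":[0,0,0]},{"gripper":20,"travel":[0,0,-10],"twist":[0,0,0]},{"gripper":20,"travel":[0,0,-12],"twist":[0,0,0]},{"gripper":20,"travel":[0,0,-12],"twist":[0,0,0]},{"gripper":20,"travel":[0,0,-12],"twist":[0,0,0]},{"gripper":20,"travel":[0,0,-12],"twist":[0,0,0]},{"gripper":20,"travel":[0,0,-12],"twist":[0,0,0]},{"gripper":20,"travel":[0,0,-15],"twist":[0,0,0]},{"gripper":20,"travel":[0,0,-15],"twist":[0,0,0]},{"gripper":20,"travel":[0,0,-10],"twist":[0,0,0]},{"gripper":20,"travel":[0,0,0],"twist":[0,0,0]}]'
python3 - <<'E'
from h import *
s=bot.camera("scene")[:,:,::-1]
cv2.imwrite("pics/s4.png",s)
cv2.imwrite("pics/c4.png",cv2.resize(s[150:300,310:430],None,fx=4,fy=4,interpolation=2))
E
```

```text
time: 9.7
ee_pos: [0.5404, -0.1838, 0.2325]
tcp_rot: [180.0, 0.2, 156.9]
wrist_force: [0.4, -0.7, -2.1]
opening: 0.032
grasp_force: 39.7
```

View pics/c4.png

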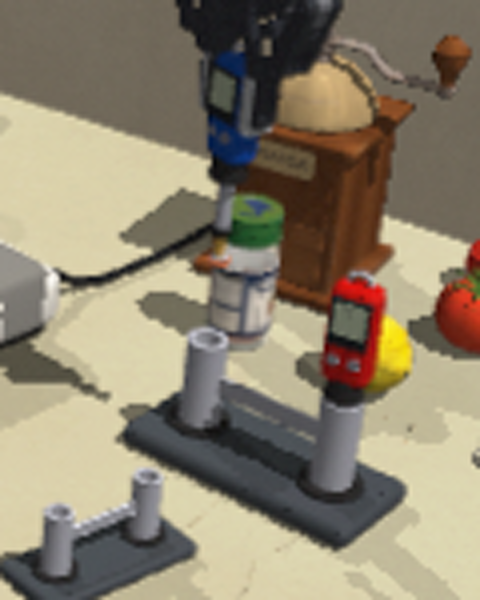

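```bash
python3 - <<'E'
from h import *
s=cv2.imread("pics/s4.png")
for p in([.5404,-.1838,.1355],[.5404,-.1838,.1455],[.5404,-.1838,.1555],[.5404,-.1838,.1955],[.5404,-.1838,.2755]):
    q=proj("scene",p)[0];print(q.round(2),((q-[310,150])*4).round())
H,S,V=cv2.split(cv2.cvtColor(s,cv2.COLOR_BGR2HSV))
print(*zip(H[203:222,355:372].tolist(),S[203:222,355:372].tolist()),sep="\n")
cv2.imwrite("pics/c5.png",cv2.resize(s[160:225,350:385],None,fx=9,fy=9,interpolation=0))
E
```

```text
[363.82 215.49] [215. 262.]
[364.21 211.99] [217. 248.]
[364.6  208.46] [218. 234.]
[366.22 194.06] [225. 176.]
[369.62 163.84] [238.  55.]
([24, 26, 23, 25, 25, 25, 24, 23, 23, 160, 125, 124, 60, 44, 46, 62, 62], [56, 53, 55, 55, 52, 50, 54, 55, 50, 9, 14, 13, 10, 111, 110, 66, 64])
([24, 25, 23, 23, 25, 22, 25, 26, 21, 120, 125, 115, 71, 48, 45, 46, 47], [55, 54, 51, 52, 50, 51, 52, 51, 43, 11, 13, 11, 16, 132, 136, 136, 130])
([25, 24, 23, 23, 21, 23, 26, 23, 11, 126, 125, 124, 108, 61, 63, 56, 53], [55, 57, 56, 54, 54, 55, 53, 56, 28, 13, 13, 13, 11, 127, 133, 132, 129])
([23, 23, 23, 23, 25, 24, 26, 150, 120, 120, 125, 120, 98, 64, 63, 62, 63], [52, 52, 52, 53, 55, 55, 38, 20, 9, 11, 13, 10, 11, 148, 135, 135, 134])
([25, 24, 23, 24, 30, 0, 0, 20, 135, 110, 110, 120, 78, 64, 64, 64, 64], [54, 55, 52, 51, 36, 0, 12, 27, 20, 15, 11, 13, 19, 137, 140, 142, 147])
([22, 25, 24, 21, 128, 60, 26, 25, 15, 15, 15, 24, 60, 65, 64, 65, 65], [52, 49, 42, 49, 51, 11, 43, 53, 44, 23, 57, 41, 85, 145, 142, 152, 162])
([23, 30, 90, 30, 18, 20, 24, 22, 16, 20, 20, 25, 66, 66, 66, 67, 64], [49, 3
[... 1095 characters left out ...]
21, 20, 12, 12, 13, 12, 9, 23, 140, 9, 11, 18, 23, 14, 11], [52, 53, 58, 74, 135, 149, 175, 134, 50, 16, 14, 24, 28, 9, 14, 18, 35])
([24, 24, 25, 23, 22, 22, 18, 13, 9, 18, 17, 0, 115, 113, 120, 129, 128], [53, 53, 53, 54, 59, 64, 81, 78, 38, 28, 34, 5, 34, 50, 35, 23, 24])
([24, 25, 25, 23, 24, 24, 24, 22, 15, 16, 19, 23, 19, 19, 15, 128, 112], [53, 52, 51, 52, 57, 55, 53, 51, 37, 29, 26, 25, 28, 29, 22, 15, 66])
([23, 25, 24, 24, 25, 24, 24, 25, 13, 18, 18, 21, 18, 18, 18, 0, 112], [53, 51, 53, 52, 52, 52, 54, 49, 31, 27, 25, 29, 28, 30, 29, 6, 44])
([25, 25, 25, 25, 25, 26, 23, 21, 14, 16, 21, 18, 15, 19, 16, 10, 112], [51, 52, 52, 52, 52, 52, 54, 55, 33, 30, 27, 27, 28, 30, 28, 14, 42])
```

View pics/c5.png

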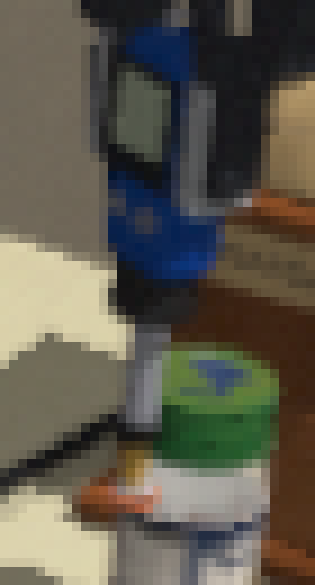

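The thermometer is out cleanly: collar at (367,193) and brass plunger and foot at about (364,215), within a pixel of the predicted untilted position. The stand has not moved. Next, over to the dot at about (0.4925, 0.1036).

```bash
python3 -m crank '[{"gripper":20,"travel":[7,12,0],"twist":[0,0,0]},{"gripper":20,"travel":[14.2,22.2,0],"twist":[0,0,0]},{"gripper":20,"travel":[14.2,22.2,0],"twist":[0,0,0]},{"gripper":20,"travel":[14.2,22.2,0],"twist":[0,0,0]},{"gripper":20,"travel":[14.2,22.2,0],"twist":[0,0,0]},{"gripper":20,"travel":[14.2,22.2,0],"twist":[0,0,0]},{"gripper":20,"travel":[14.2,22.2,0],"twist":[0,0,0]},{"gripper":20,"travel":[14.2,22.2,0],"twist":[0,0,0]},{"gripper":20,"travel":[14.2,22.2,0],"twist":[0,0,0]},{"gripper":20,"travel":[14.2,22.2,0],"twist":[0,0,0]},{"gripper":20,"travel":[14.2,22.2,0],"twist":[0,0,0]},{"gripper":20,"travel":[7,11.5,0],"twist":[0,0,0]}]'
python3 -m crank '[{"gripper":20,"travel":[0,0,0],"twist":[0,0,0]},{"gripper":20,"travel":[0,0,15],"twist":[0,0,0]},{"gripper":20,"travel":[0,0,15],"twist":[0,0,0]},{"gripper":20,"travel":[0,0,10],"twist":[0,0,0]},{"gripper":20,"travel":[0,0,0],"twist":[0,0,0]},{"gripper":20,"travel":[0,0,0],"twist":[0,0,0]}]'
python3 - <<'E'
from h import *
s=bot.camera("scene")[:,:,::-1];t=bot.camera("top")[:,:,::-1]
cv2.imwrite("pics/s6.png",s);cv2.imwrite("pics/t6.png",t)
print(bot.get_obs()["wrist_force"])
cv2.imwrite("pics/c6.png",np.hstack([cv2.resize(s[140:230,220:310],None,fx=5,fy=5,interpolation=2),cv2.resize(t[195:285,220:290],None,fx=5,fy=5,interpolation=2)]))
E
```

```text
time: 11.25
ee_pos: [0.4923, 0.1049, 0.231]
tcp_rot: [-180.0, 0.1, 156.9]
wrist_force: [-0.6, -0.4, -1.3]
opening: 0.0316
grasp_force: 39.8
time: 12.0
ee_pos: [0.4933, 0.1033, 0.1916]
tcp_rot: [180.0, 0.1, 156.8]
wrist_force: [0.5, -0.3, -1.6]
opening: 0.0313
grasp_force: 39.8
[ 0.33032044 -0.33058171 -0.79474958]
```

View pics/c6.png

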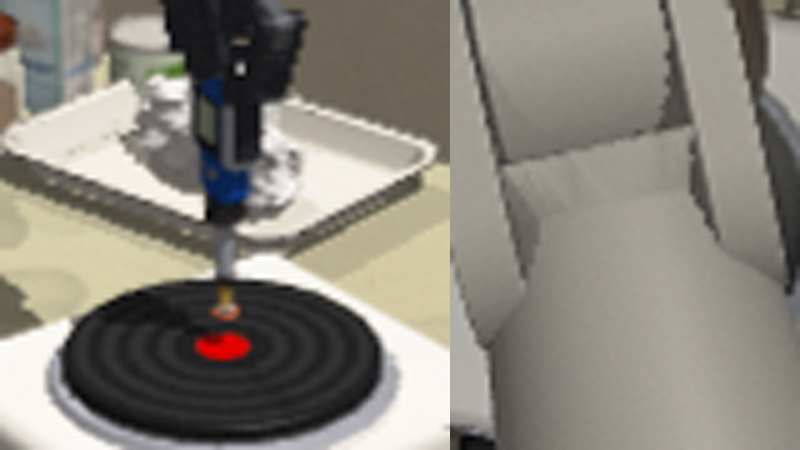

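```bash
python3 - <<'E'
from h import *
s=cv2.imread("pics/s6.png");H,S,V=cv2.split(cv2.cvtColor(s,cv2.COLOR_BGR2HSV))
m=(((H<22)|(H>172))&(S>70)&(V>90)).astype(np.uint8);m[:,:255]=0;m[:,275:]=0;m[:194]=0;m[220:]=0
n,l,st,c=cv2.connectedComponentsWithStats(m);print(st[1:].tolist(),c[1:].round(2).tolist())
for z in(.0946,.0966,.075):print(proj("scene",[.4933,.1033,z]).round(2))
print(proj("scene",[[.4983,.1033,.075],[.4933,.1083,.075]]).round(2))
E
```

```text
[[262, 198, 6, 6, 20], [259, 206, 11, 6, 50]] [[264.7, 200.95], [264.16, 208.78]]
[[264.37 202.78]]
[[264.37 202.14]]
[[264.36 208.93]]
[[265.5  208.3 ]
 [263.01 208.4 ]]
```

```bash
python3 -m crank '[{"gripper":20,"travel":[1.5,1,0],"twist":[0,0,0]},{"gripper":20,"travel":[0,0,6],"twist":[0,0,0]},{"gripper":20,"travel":[0,0,6],"twist":[0,0,0]},{"gripper":20,"travel":[0,0,4],"twist":[0,0,0]},{"gripper":20,"travel":[0,0,0],"twist":[0,0,0]},{"gripper":20,"travel":[0,0,0],"twist":[0,0,0]}]'
for i in 1 2 3; do python3 -m crank '[{"gripper":20,"travel":[0,0,0],"twist":[0,0,0]}]' | grep -E "pos|wrist"; done
python3 -m crank '[{"gripper":20,"travel":[0,0,2],"twist":[0,0,0]},{"gripper":20,"travel":[0,0,2],"twist":[0,0,0]},{"gripper":20,"travel":[0,0,1],"twist":[0,0,0]},{"gripper":20,"travel":[0,0,0],"twist":[0,0,0]},{"gripper":20,"travel":[0,0,0],"twist":[0,0,0]}]'
for i in 1 2 3; do python3 -m crank '[{"gripper":20,"travel":[0,0,0],"twist":[0,0,0]}]' | grep -E "pos|wrist"; done
```

```text
time: 12.85
ee_pos: [0.4923, 0.1049, 0.1755]
tcp_rot: [180.0, 0.1, 156.9]
wrist_force: [-0.1, 0.2, -0.8]
opening: 0.0316
grasp_force: 39.8
ee_pos: [0.4924, 0.1049, 0.1755]
wrist_force: [0.0, -0.1, -2.4]
ee_pos: [0.4924, 0.1049, 0.1755]
wrist_force: [0.3, -0.4, -0.8]
ee_pos: [0.4923, 0.1049, 0.1754]
wrist_force: [-0.6, -1.2, -1.0]
time: 13.85
ee_pos: [0.4923, 0.1049, 0.1705]
tcp_rot: [180.0, 0.1, 156.9]
wrist_force: [0.3, -0.4, 0.8]
opening: 0.0312
grasp_force: 39.8
ee_pos: [0.4923, 0.1049, 0.1704]
wrist_force: [-0.4, 0.5, 0.4]
ee_pos: [0.4923, 0.1049, 0.1704]
wrist_force: [-0.3, 0.2, 0.3]
ee_pos: [0.4923, 0.1049, 0.1704]
wrist_force: [-0.2, -0.2, 0.7]
```

```bash
python3 -m crank '[{"gripper":20,"travel":[0,0,2],"twist":[0,0,0]},{"gripper":20,"travel":[0,0,1.7],"twist":[0,0,0]},{"gripper":20,"travel":[0,0,0],"twist":[0,0,0]},{"gripper":20,"travel":[0,0,0],"twist":[0,0,0]}]'
for i in 1 2 3 4 5 6 7 8; do python3 -m crank '[{"gripper":20,"travel":[0,0,0],"twist":[0,0,0]}]' | grep -E "pos|wrist"; done
python3 - <<'E'
from h import *
s=bot.camera("scene")[:,:,::-1];cv2.imwrite("pics/s7.png",s)
cv2.imwrite("pics/c7.png",np.hstack([cv2.resize(s[150:225,230:305],None,fx=6,fy=6,interpolation=2),cv2.resize(s[195:285,330:415],None,fx=4,fy=5,interpolation=2)]))
E
```

```text
time: 14.72
ee_pos: [0.4923, 0.1049, 0.1667]
tcp_rot: [180.0, 0.1, 156.9]
wrist_force: [-0.8, -0.0, 1.3]
opening: 0.0314
grasp_force: 40.0
ee_pos: [0.4923, 0.1049, 0.1667]
wrist_force: [0.4, -0.5, 1.3]
ee_pos: [0.4923, 0.1049, 0.1667]
wrist_force: [-0.3, -0.3, 0.9]
ee_pos: [0.4923, 0.1049, 0.1667]
wrist_force: [0.4, 0.2, 1.6]
ee_pos: [0.4923, 0.1049, 0.1667]
wrist_force: [-0.6, 0.2, 1.4]
ee_pos: [0.4923, 0.1049, 0.1666]
wrist_force: [0.2, -0.6, 1.7]
ee_pos: [0.4923, 0.1049, 0.1667]
wrist_force: [0.6, 0.2, 1.2]
ee_pos: [0.4923, 0.1049, 0.1667]
wrist_force: [-0.0, 0.3, 0.9]
ee_pos: [0.4923, 0.1049, 0.1667]
wrist_force: [0.4, 0.2, 1.1]
```

View pics/c7.png

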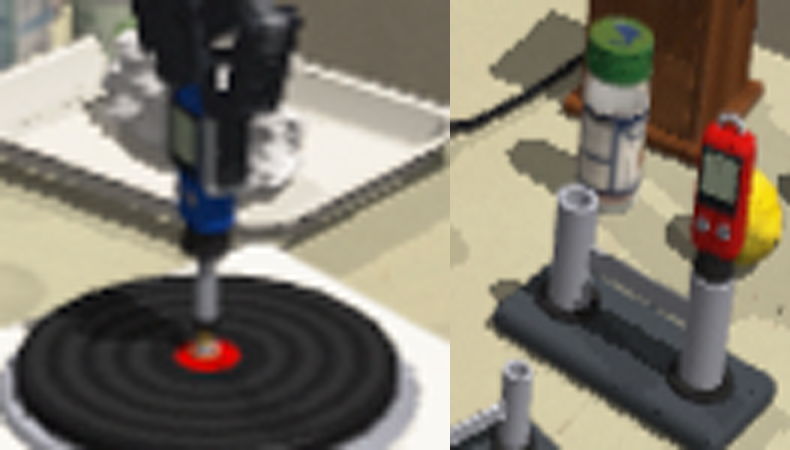

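The foot at crop (206,350) sits inside the dot (208,355), the handle is upright, and the stand and red thermometer are undisturbed. Force of about 2.5 N means roughly 5.4 mm of push. I'll add 0.5 mm and hold for more than 3 s.

```bash
python3 -m crank '[{"gripper":20,"travel":[0,0,0.5],"twist":[0,0,0]},{"gripper":20,"travel":[0,0,0],"twist":[0,0,0]},{"gripper":20,"travel":[0,0,0],"twist":[0,0,0]},{"gripper":20,"travel":[0,0,0],"twist":[0,0,0]}]'
for i in 1 2 3 4 5 6 7 8; do python3 -m crank '[{"gripper":20,"travel":[0,0,0],"twist":[0,0,0]},{"gripper":20,"travel":[0,0,0],"twist":[0,0,0]},{"gripper":20,"travel":[0,0,0],"twist":[0,0,0]},{"gripper":20,"travel":[0,0,0],"twist":[0,0,0]}]' | grep -E "time|pos|wrist"; done
python3 -c "
from workcell import bot;print(bot.job_done())"
```

```text
time: 16.27
ee_pos: [0.4923, 0.1049, 0.1662]
tcp_rot: [180.0, 0.1, 156.9]
wrist_force: [-0.2, 0.5, 0.6]
opening: 0.0316
grasp_force: 40.0
time: 16.77
ee_pos: [0.4923, 0.1049, 0.1662]
wrist_force: [0.5, -0.1, 1.2]
time: 17.27
ee_pos: [0.4923, 0.1049, 0.1662]
wrist_force: [-0.1, 0.9, 1.4]
time: 17.77
ee_pos: [0.4923, 0.1049, 0.1662]
wrist_force: [-0.7, 0.2, 1.7]
time: 18.27
ee_pos: [0.4923, 0.1049, 0.1662]
wrist_force: [0.1, -0.2, 1.4]
time: 18.77
ee_pos: [0.4923, 0.1049, 0.1662]
wrist_force: [0.2, -0.1, 0.1]
time: 19.27
ee_pos: [0.4923, 0.1049, 0.1662]
wrist_force: [0.4, 0.4, 1.8]
time: 19.77
ee_pos: [0.4923, 0.1049, 0.1662]
wrist_force: [-0.9, -0.1, 0.9]
time: 20.27
ee_pos: [0.4923, 0.1049, 0.1662]
wrist_force: [-0.1, 1.0, 2.5]
the job is handed in; nothing more can be done
None
```

The job is handed in at about 20 s: the gripper holds the blue thermometer upright on the red dot, foot pushed in about halfway (roughly 6 mm, estimated from arm height and wrist force), after 4 s held still; the red thermometer is still in its sleeve.

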